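# Put the whetstones back in their holders

### The job

Tidy the sharpening bench: put each of the four whetstones into the wooden holder whose recess has its shape and size, so that it lies flat, right side up, on the floor of the recess. Do not knock over the drinking glass.

Things in the scene. Friction and masses are not known exactly. Their poses are not given: they have to be found in the camera images.
- bench_stone: big bench whetstone: brick-red rectangular block 50 x 140 x 30 mm high, about 0.42 kg, lying flat. Origin at the centre of its underside; z up, y along its 140 mm length, x across its 50 mm width.
- slip_stone: narrow slip stone: brick-red bar 28 x 110 x 30 mm high, about 0.19 kg, lying flat. Origin at the centre of its underside; z up, y along its 110 mm length, x across its 28 mm width.
- round_stone: round stone: brick-red disc 60 mm in diameter, 30 mm high, about 0.18 kg, lying flat. Origin at the centre of its underside; z is its axis, up.
- dressing_stone: short dressing stone: brick-red rectangular block 44 x 70 x 30 mm high, about 0.20 kg, lying flat. Origin at the centre of its underside; z up, y along its 70 mm length, x across its 44 mm width.
- bench_holder: pale wooden holder of the bench stone, fixed to the bench: tray 78 x 168 mm outside, 13 mm high, with an open rectangular recess 66 x 156 mm, 7 mm deep (8 mm of room on every side of the stone; floor of the recess 6 mm above the bench, rim walls 6 mm thick). Origin at the centre of its underside; z up, y along its longer side.
- slip_holder: pale wooden holder of the slip stone, fixed to the bench: tray 56 x 138 mm outside, 13 mm high, with an open rectangular recess 44 x 126 mm, 7 mm deep (8 mm of room on every side of the stone; floor of the recess 6 mm above the bench, rim walls 6 mm thick). Origin at the centre of its underside; z up, y along its longer side.
- round_holder: pale wooden holder of the round stone, fixed to the bench: round dish 88 mm outside, 13 mm high, with an open round recess 76 mm in diameter, 7 mm deep (8 mm of room all round; floor of the recess 6 mm above the bench, rim 6 mm thick). Origin at the centre of its underside; z up.
- dressing_holder: pale wooden holder of the dressing stone, fixed to the bench: tray 72 x 98 mm outside, 13 mm high, with an open rectangular recess 60 x 86 mm, 7 mm deep (8 mm of room on every side of the stone; floor of the recess 6 mm above the bench, rim walls 6 mm thick). Origin at the centre of its underside; z up, y along its longer side.
- tumbler: empty clear drinking glass standing on the bench beyond the stones, 68 mm in diameter at the rim, 100 mm tall; to be left standing. Origin at the centre of its underside. Also there, not listed: a collar, a nut and a bush, each under 25 mm wide and 20 mm high, loose among the stones and holders; a bearing, a bottle, a brush, a pulley and trays well out at the sides and back.
Things that resemble listed ones, but are neither listed nor needed, are in the scene too. Leave any purple or turquoise look-alike of the bench_stone alone.

How it is judged:
By the outcome, as a careful person would: the job done as asked, in the order asked, and still so for the second after the job is handed in, with the robot touching nothing.
It also fails if it takes over 99 s, if anything falls off the work surface, if the arm or the gripper's body presses on something with over 40 N, if the wrist force passes 120 N, or if a joint passes its speed limit or range.

### The arm

A 6-joint arm with a two-finger parallel gripper is mounted at the origin on the work surface. World frame = base frame: x ahead of the robot, y to its left, z up, the work surface at z = 0. Lengths are in m, angles in rad, forces in N, time in s.
With the tool pointing down it reaches from about 0.275 to 0.75 m from the base axis. Payload 10.2 kg.
Tool frame: the origin (TCP) lies midway between the tips of the shut fingers; the grasp point (between the pads) lies 19 mm behind it (r.pinch_z is the distance from the TCP to the grasp point, in m); z points along the fingers, y is the line along which they close (so a half turn about z gives the same grasp; the last joint's range is limited). The gripper opens to 88 mm and grips with 3 to 60 N. Pads are 18 mm wide; open, the fingers measure 123 mm over their backs; the gripper's body (75 mm by 187 mm) begins 45 mm behind the grasp point.
Start: joints at [-1.434, 0.313, 1.498, -0, 1.331, -0.223], TCP at [0.185, -0.491, 0.239] pointing down, gripper open.
Joint ranges: [-2.94, 2.94], [-0.97, 2.17], [0.19, 2.56], [-1.23, 4.37], [0.02, 3.11], [-2.88, 2.88]. Speed limits (rad/s): [2.39, 2.39, 3.01, 3.14, 3.14, 3.14].

### API

Orientations are given as [roll, pitch, yaw] about the fixed x, y, z axes, in that order (R = Rz(yaw) Ry(pitch) Rx(roll)).
In Python, from bench import monitor, camera, get_calibration, close_job, r gives the robot as it stands.
- The arm moves only by the tool send_rows, never from a script. Its argument "rows" is a list that holds one entry, the list of rows, each a list of 7 numbers: the closure, from -1 (fully open) to 1 (shut), then the shift along the world's x, y, z in cm, then the turn, a rotation vector about the world's x, y, z in degrees. A call has 1 to 5 rows; each row shifts and turns the commanded pose from where the row before left it; what a row does not reach is not made up. A row lasts 1/12 s, in which the tool goes at most 41.7 mm and 7.16 degrees, less where a joint would pass 70% of its speed; a pose out of reach is approached as far as the arm can. A call is refused whole if a number of a shift passes 4.17 or a number of a turn 7.16, either way. A call with a gripper value outside its range is refused whole. The fingers move at their own pace and stop on an object; "grip_force" is the grip in N (left out, the last holds). Time passes only in rows, so rows that do not move let the fingers close. It gives the time, the measured TCP pose, the force, the opening and the grip force at its end, in the units of the state.
- monitor.observe(): the state, without advancing time (a new reading comes with each control period).
- camera(name): name is "scene" or "top" or "wrist"; returns (picture, depth): 480x640x3 uint8, red, green, blue; 480x640 float32, m along the optical axis (not along the pixel's ray), 0 where there is no reading.
- get_calibration(name): a dict with "fx", "fy", "cx", "cy" (pixels), "R" (3x3) and "t" (3): a world point X has camera coordinates R X + t. Camera axes: x right, y down, z forward; pixel columns grow to the right and rows downward; lengths in m; the calibration is good to about 2 mm. A picture is of the moment at which its call begins: read the wrist's pose just before it. get_calibration takes no time and is no camera call; for the wrist camera it gives the pose at the moment of the call.
- close_job(): hands the job in; it is judged then, once.
The state is a dict: "t": time; "q": joint angles; "qd": joint speeds; "joint_torque": joint torques, N m; "position": TCP position; "orientation": TCP orientation; "contact_force": force on the tool from outside, world axes, zero at the start; "torque": the same for the moment, N m; "grip_width": finger opening in m; "finger_force": force on a finger pad.
Only numpy, scipy, OpenCV 4.12 (cv2) and the standard library are available. Lean on these libraries where they do the work, as an engineer would, in place of code of your own. Each camera call takes 0.05 s, during which the arm holds its last target. There are 200 camera calls.

## Working session

There is one attempt and no reset: what is moved stays moved. The work goes in short steps, Python scripts to look and compute and a tool call to move; the robot and the scene stay as the last step left them, time stands still between calls to the robot, and variables do not carry over. Pictures are saved under pics/ and viewed, at most 14 in all, crops included, and the job is handed in when it is done.

Besides the shell and the picture viewer there is one more tool, called as name(argument=value, ...), one argument or row to a line, values as JSON. send_rows: Moves the arm, as the interface text tells. Its arguments: {"type":"object","properties":{"rows":{"type":"array"},"grip_force":{"type":"number"}},"required":["rows"]}

```bash
mkdir -p pics; ls
python3 - <<'E'
from bench import monitor, camera, get_calibration, r
import cv2,numpy as np
for n in("top","scene"):
    p,d=camera(n); cv2.imwrite(f"pics/{n}1.png",cv2.cvtColor(p,cv2.COLOR_RGB2BGR)); np.save(f"pics/{n}1.npy",d)
    print({k:np.round(v,3).tolist() for k,v in get_calibration(n).items()})
s=monitor.observe();print(s)
E
```

```text
pics
{'fx': 623.897, 'fy': 623.897, 'cx': 318.592, 'cy': 245.518, 'R': [[0.017, -1.0, 0.001], [-0.994, -0.017, -0.109], [0.109, 0.001, -0.994]], 't': [0.065, 0.555, 1.508]}
{'fx': 470.893, 'fy': 470.893, 'cx': 319.639, 'cy': 235.427, 'R': [[-0.888, 0.46, 0.001], [0.247, 0.479, -0.843], [-0.388, -0.748, -0.539]], 't': [0.469, -0.13, 1.175]}
{'t': 0.1, 'q': array([-1.43441551e+00,  3.13356290e-01,  1.49832318e+00,  2.66243051e-05,
        1.33103539e+00, -2.23410343e-01]), 'qd': array([ 1.07475292e-03, -2.49221309e-03, -2.71627071e-03,  2.38339195e-05,
        2.48530812e-04,  9.36985616e-05]), 'joint_torque': array([ 2.97032755e-03, -4.02812076e+01, -2.52646852e+01,  6.95546041e-02,
        3.42271244e-02, -6.19244133e-05]), 'position': array([ 0.18480095, -0.49116905,  0.23825191]), 'orientation': array([-3.14050407e+00, -2.73845019e-04,  3.59784679e-01]), 'contact_force': array([ 0.10638225, -0.12357809, -0.76391875]), 'torque': array([ 0.00499599, -0.00172464, -0.01222837]), 'finger_force': 0.0, 'grip_width': 0.08813158284770921}
```

View pics/top1.png

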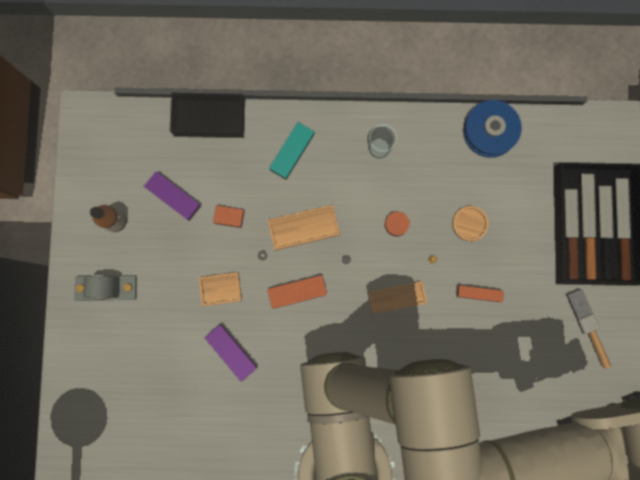

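View pics/scene1.png

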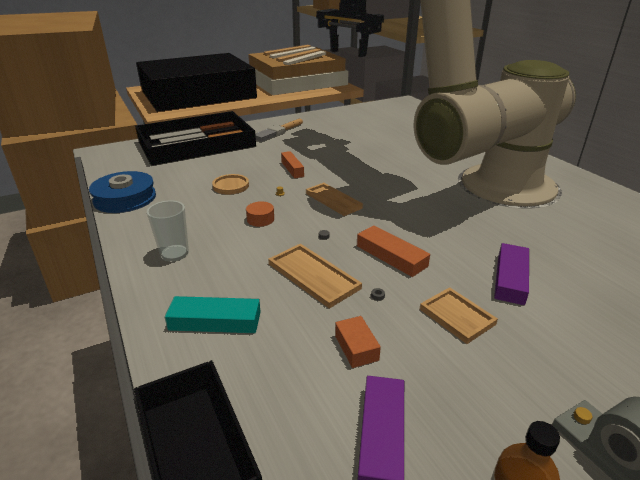

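The top view shows the stones at bench (297,291), slip (480,293), round (397,223) and dressing (229,216). The holders are at bench (304,227), slip (397,297), round (470,223) and dressing (220,288), and the glass is at (381,140). The scene view agrees. Next I'll measure them by colour and depth in both views.

```bash
cat > h.py <<'E'
import cv2,numpy as np
from bench import get_calibration
def world(n,d):
    c=get_calibration(n);v,u=np.mgrid[:480,:640]
    P=np.stack([(u-c["cx"])/c["fx"]*d,(v-c["cy"])/c["fy"]*d,d],-1)
    return (P-np.array(c["t"]))@np.array(c["R"])   # R^T(P-t)
def blobs(n,img,d,kind,zmin=None):
    hsv=cv2.cvtColor(img,cv2.COLOR_BGR2HSV);H,S,V=cv2.split(hsv)
    m=(S>100)&(V>40)&((H<=9)|(H>176)) if kind=="red" else (S>60)&(V>40)&(H>=9)&(H<25)
    W=world(n,d); m=m&(d>0)&(W[...,2]<.06)&(W[...,2]>-.02)
    m=cv2.morphologyEx(m.astype(np.uint8),cv2.MORPH_CLOSE,np.ones((3,3)))
    k,L,st,_=cv2.connectedComponentsWithStats(m)
    for i in range(1,k):
        if st[i,4]<120: continue
        q=W[(L==i)&(d>0)]; z=q[:,2]
        zt=np.percentile(z,90)
        if kind=="red": q=q[z>zt-.008]
        (c,s,a)=cv2.minAreaRect((q[:,:2]*1000).astype(np.float32))
        if s[0]>s[1]: s=s[::-1];a=a+90   # a-> short axis direction
        a=(a+90)%180                     # long axis direction from +x
        print(n,kind,"px",st[i,:5].tolist(),"c",np.round(c,1),"size",np.round(s,1),"long deg",round(a,1),"z10/50/90",np.round(np.percentile(z,[10,50,90])*1000,1))
E
python3 - <<'E'
from h import *
for n in("top","scene"):
    img=cv2.imread(f"pics/{n}1.png");d=np.load(f"pics/{n}1.npy")
    for k in("red","wood"): blobs(n,img,d,k)
img=cv2.imread("pics/top1.png")
cv2.imwrite("pics/crop1.png",cv2.resize(img[190:320,190:510],None,fx=2.5,fy=2.5,interpolation=cv2.INTER_CUBIC))
E
```

```text
top red px [214, 206, 30, 20, 440] c [624.  300.2] size [42.6 68.3] long deg 82.7 z10/50/90 [25.2 30.  33.8]
top red px [386, 212, 23, 23, 396] c [ 612.7 -118.1] size [53.4 55.3] long deg 169.2 z10/50/90 [25.2 29.4 33.6]
top red px [269, 276, 57, 32, 1054] c [440.2 126.1] size [ 48.5 136.3] long deg 105.8 z10/50/90 [25.3 29.5 33.9]
top red px [458, 286, 45, 16, 456] c [ 443.3 -322.7] size [ 26.9 107.7] long deg 83.6 z10/50/90 [24.9 29.6 33.9]
top wood px [213, 205, 31, 23, 576] c [628.3 303.8] size [51.6 77.5] long deg 82.3 z10/50/90 [18.6 29.  33.7]
top wood px [267, 204, 73, 47, 2222] c [603.3 113.5] size [ 84.3 173.3] long deg 104.3 z10/50/90 [ 1.1  6.7 13.5]
top wood px [452, 205, 37, 37, 1066] c [ 620.  -306.8] size [92.5 93.4] long deg 129.3 z10/50/90 [ 0.4  6.4 14.1]
top wood px [385, 211, 25, 26, 516] c [ 615.6 -121.7] size [63.2 66.4] long deg 150.6 z10/50/90 [15.6 28.8 33.3]
top wood px [567, 237, 12, 43, 475] c [ 534.9 -559.3] size [ 36.9 104. ] long deg 179.6 z10/50/90 [ 8.1 23.5 29.1]
top wood px [584, 237, 13, 44, 535] c [ 535.3 -604.3] size [ 42.2 108.2] long deg 0.9 z
[... 2187 characters left out ...]
7  5.8 12. ]
scene wood px [245, 201, 30, 26, 646] c [ 603.2 -144.5] size [ 63.5 119.6] long deg 72.7 z10/50/90 [ 2.9 26.  29.8]
scene wood px [356, 225, 75, 52, 2028] c [424.7 106.5] size [ 92.7 172.7] long deg 105.8 z10/50/90 [ 5.  27.9 29.9]
scene wood px [268, 243, 94, 66, 3048] c [596.4 104.3] size [ 94.6 187.5] long deg 104.3 z10/50/90 [ 3.5  5.6 12. ]
scene wood px [419, 287, 79, 57, 2379] c [436.  312.1] size [ 90.8 110.1] long deg 99.0 z10/50/90 [ 3.6  5.9 12.5]
scene wood px [335, 315, 46, 53, 1667] c [614.1 288.4] size [ 60. 103.] long deg 82.2 z10/50/90 [ 6.3 28.4 30.1]
scene wood px [573, 407, 20, 18, 264] c [437.6 542.5] size [20.3 30.8] long deg 17.0 z10/50/90 [15.6 22.5 24.1]
```

View pics/crop1.png

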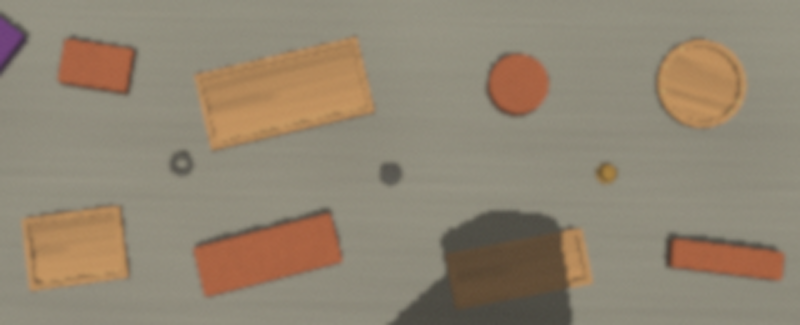

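The crop confirms the layout, with small parts at about (180,163), (390,173) and (606,173) in the crop, all clear of the grasps. I'll move over the slip stone and check it with the wrist camera.

send_rows(
  rows=[
    [[-1, 2.8, 1.8, 0, 0, 0, 7], [-1, 2.8, 1.8, 0, 0, 0, 7], [-1, 2.8, 1.8, 0, 0, 0, 7], [-1, 2.8, 1.8, 0, 0, 0, 7], [-1, 2.8, 1.8, 0, 0, 0, 7]],
  ],
)

```text
t: 0.52
position: [0.3259, -0.4002, 0.2385]
orientation: [-3.141, -0.0, 0.976]
contact_force: [-1.2, -0.7, -0.1]
grip_width: 0.0879
finger_force: 0.0
```

send_rows(
  rows=[
    [[-1, 2.8, 1.8, 0, 0, 0, 7], [-1, 2.8, 1.8, 0, 0, 0, 7], [-1, 2.8, 1.8, 0, 0, 0, 7], [-1, 2.8, 1.8, 0, 0, 0, 7], [-1, 0, 0, 0, 0, 0, 0]],
  ],
  grip_force=25,
)

```text
t: 0.93
position: [0.4402, -0.3262, 0.2383]
orientation: [3.141, -0.001, 1.47]
contact_force: [0.7, 1.0, 0.5]
grip_width: 0.088
finger_force: 0.0
```

```bash
cat >> h.py <<'E'
def wr(tag):
    from bench import monitor,camera
    s=monitor.observe();print(np.round(s["position"]*1000,1),np.round(np.degrees(s["orientation"]),1))
    W0=get_calibration("wrist")
    p,d=camera("wrist");img=cv2.cvtColor(p,cv2.COLOR_RGB2BGR);cv2.imwrite(f"pics/{tag}.png",img);np.save(f"pics/{tag}.npy",d)
    for k in("red","wood"): blobs("wrist",img,d,k)
E
python3 - <<'E'
from h import *
wr("w1")
W=world("top",np.load("pics/top1.npy"))
for n,(v,u) in dict(tumbler=(143,380),rim=(128,381),bush=(259,433),nut=(259,346),collar=(255,263)).items(): print(n,np.round(W[v,u]*1000))
E
```

```text
[ 440.2 -326.2  238.3] [ 1.80e+02 -1.00e-01  8.42e+01]
wrist red px [309, 150, 29, 110, 2950] c [ 441.3 -327.3] size [ 27.4 109.7] long deg 83.4 z10/50/90 [29.8 30.7 31.8]
wrist red px [378, 383, 89, 22, 1276] c [ 532.4 -558.2] size [ 21.5 102.4] long deg 179.3 z10/50/90 [25.4 26.7 27.6]
wrist wood px [259, 0, 80, 74, 4192] c [ 437.6 -160. ] size [58.5 66.6] long deg 101.4 z10/50/90 [ 5.8  7.3 14. ]
wrist wood px [387, 66, 22, 24, 423] c [ 525.2 -214.4] size [18.1 21.2] long deg 121.4 z10/50/90 [ 4.2 17.2 19.3]
wrist wood px [447, 121, 93, 90, 6508] c [ 620.  -310.3] size [88.  96.7] long deg 144.5 z10/50/90 [ 5.9  7.3 14. ]
wrist wood px [309, 149, 29, 111, 3118] c [ 441.6 -332.3] size [ 29.8 120.6] long deg 83.0 z10/50/90 [29.7 30.7 31.8]
wrist wood px [376, 383, 91, 22, 1442] c [ 534.5 -556.5] size [ 60.5 109.5] long deg 179.8 z10/50/90 [24.9 26.6 27.6]
wrist wood px [378, 406, 89, 11, 694] c [ 535.8 -591.5] size [ 16.  110.3] long deg 172.7 z10/50/90 [14.2 19.7 25.3]
tumbler [823. -78.   2.]
rim [838. -73.  82.]
bush [ 526. -209.   24.]
nut [523.   5.  13.]
collar [ 386.   72. 1559.]
```

View pics/w1.png

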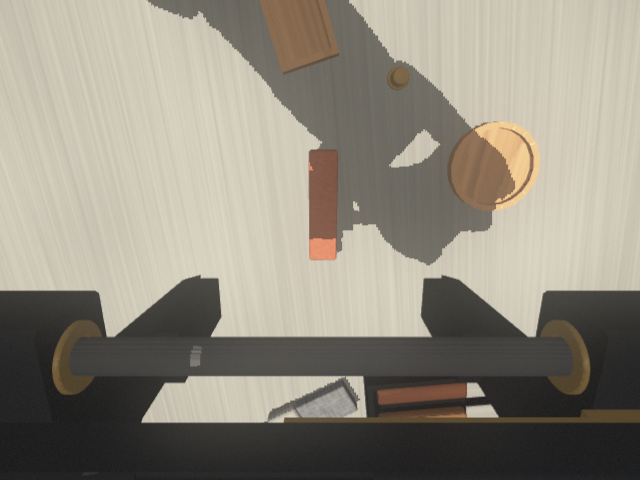

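The slip stone lies clear at (323,205) in the wrist picture, with its top 30–31 mm high in both views. Now I'll descend and grip it, with the fingertips staying about 10 mm above the stone's underside so they clear the holder rim.

send_rows(
  rows=[
    [[-1, 0.1, -0.1, -4, 0, 0, -0.8], [-1, 0, 0, -4, 0, 0, 0], [-1, 0, 0, -4, 0, 0, 0], [-1, 0, 0, -4, 0, 0, 0], [-1, 0, 0, -4, 0, 0, 0]],
  ],
)

```text
t: 1.4
position: [0.4368, -0.3308, 0.037]
orientation: [-3.142, 0.0, 1.443]
contact_force: [-0.3, -0.3, -0.2]
grip_width: 0.0879
finger_force: 0.0
```

send_rows(
  rows=[
    [[-1, 0, 0, -2, 0, 0, 0], [-1, 0, 0, -0.8, 0, 0, 0], [-1, 0, 0, 0, 0, 0, 0], [-1, 0, 0, 0, 0, 0, 0]],
  ],
)

```text
t: 1.73
position: [0.4379, -0.3312, 0.0118]
orientation: [3.141, 0.001, 1.444]
contact_force: [-0.1, 0.4, -0.6]
grip_width: 0.0878
finger_force: 0.0
```

```bash
python3 - <<'E'
s=open('h.py').read()
s=s.replace('def world(n,d):\n    c=get_calibration(n)','C={}\ndef world(n,d):\n    c=C.get(n) or get_calibration(n)').replace('W0=get_calibration("wrist")','C["wrist"]=get_calibration("wrist")')
open('h.py','w').write(s)
E
python3 - <<'E'
from h import *
wr("w2")
E
```

```text
[ 437.9 -331.2   11.8] [1.799e+02 1.000e-01 8.280e+01]
wrist red px [289, 154, 79, 182, 13427] c [ 445.2 -305.4] size [27.8 69.3] long deg 83.9 z10/50/90 [30.  30.9 31.7]
wrist red px [298, 376, 68, 41, 2023] c [ 438.4 -367.4] size [21.  27.7] long deg 172.8 z10/50/90 [30.2 30.9 31.6]
wrist wood px [624, 151, 16, 101, 1117] c [ 577.9 -309.8] size [ 8.7 45.1] long deg 94.5 z10/50/90 [1.7 4.4 8.3]
wrist wood px [288, 153, 81, 183, 13397] c [ 444.8 -313.3] size [34.4 85. ] long deg 84.0 z10/50/90 [29.9 30.9 31.7]
wrist wood px [298, 376, 68, 41, 2276] c [ 439.4 -376. ] size [31.6 38. ] long deg 84.0 z10/50/90 [30.1 30.9 31.6]
```

View pics/w2.png

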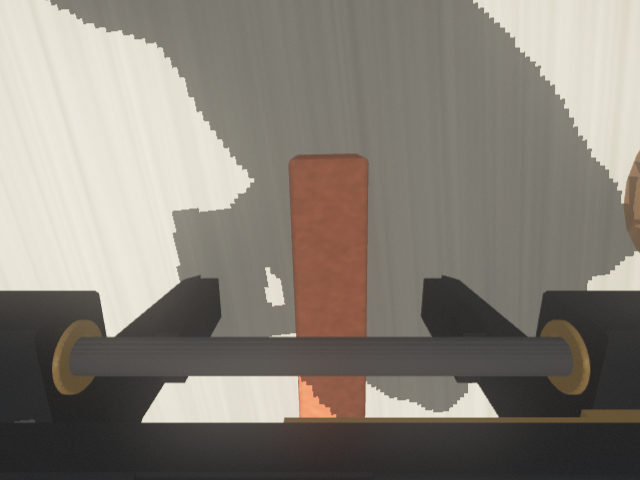

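The stone is centred left to right, with its far end at row 154. Its centre is about 5 mm further in x and y than the tool, so I'll correct by that much and close.

send_rows(
  rows=[
    [[-1, 0.5, 0.5, -0.1, 0, 0, 1], [-1, 0, 0, 0, 0, 0, 0], [1, 0, 0, 0, 0, 0, 0], [1, 0, 0, 0, 0, 0, 0], [1, 0, 0, 0, 0, 0, 0]],
  ],
  grip_force=25,
)

```text
t: 2.2
position: [0.4429, -0.3254, 0.01]
orientation: [3.141, 0.0, 1.463]
contact_force: [-0.9, 0.4, -0.1]
grip_width: 0.0705
finger_force: 0.0
```

send_rows(
  rows=[
    [[1, 0, 0, 0, 0, 0, 0], [1, 0, 0, 0, 0, 0, 0], [1, 0, 0, 0, 0, 0, 0], [1, 0, 0, 0, 0, 0, 0], [1, 0, 0, 0, 0, 0, 0]],
  ],
)

```text
t: 2.62
position: [0.4428, -0.3254, 0.0097]
orientation: [-3.142, -0.0, 1.463]
contact_force: [0.6, 0.1, -0.0]
grip_width: 0.0375
finger_force: 0.0
```

send_rows(
  rows=[
    [[1, 0, 0, 0, 0, 0, 0], [1, 0, 0, 0, 0, 0, 0], [1, 0, 0, 0, 0, 0, 0], [1, 0, 0, 2, 0, 0, 0], [1, 0, 0, 4, 0, 0, 0]],
  ],
)

```text
t: 3.03
position: [0.441, -0.3235, 0.0666]
orientation: [-3.135, -0.006, 1.463]
contact_force: [0.3, -0.3, -2.0]
grip_width: 0.0279
finger_force: 25.0
```

send_rows(
  rows=[
    [[1, 0, 1, 4, 0, 0, 3], [1, 0, 2, 4, 0, 0, 3], [1, 0, 2, 4, 0, 0, 4], [1, -0.5, 2, 0, 0, 0, 4], [1, -0.5, 2, 0, 0, 0, 4]],
  ],
)

```text
t: 3.45
position: [0.4332, -0.2377, 0.1861]
orientation: [3.139, 0.003, 1.78]
contact_force: [0.2, 0.5, -2.3]
grip_width: 0.0277
finger_force: 25.0
```

send_rows(
  rows=[
    [[1, 0, 0, 0, 0, 0, 0], [1, 0, 0, 0, 0, 0, 0], [1, 0, 0, 0, 0, 0, 0]],
  ],
)

```text
t: 3.7
position: [0.4329, -0.2386, 0.1841]
orientation: [-3.141, 0.0, 1.776]
contact_force: [0.9, -1.2, -1.7]
grip_width: 0.0281
finger_force: 25.0
```

Run:
```python
from h import *
wr("w3")
```

```text
[ 432.9 -238.6  184.1] [-180.     0.   101.7]
wrist red px [519, 84, 48, 75, 1060] c [ 594.  -125.8] size [21.9 55.9] long deg 106.2 z10/50/90 [ 8.9 21.1 30. ]
wrist wood px [311, 0, 73, 166, 11516] c [ 432.9 -129.3] size [ 58.8 128.4] long deg 101.9 z10/50/90 [ 6.1  7.3 14.1]
wrist wood px [518, 81, 95, 79, 5848] c [ 623.6 -119.7] size [59.1 82.6] long deg 3.3 z10/50/90 [16.1 30.9 31.9]
wrist wood px [416, 194, 26, 23, 475] c [ 528.3 -212.7] size [21.  24.5] long deg 128.9 z10/50/90 [ 4.6 17.5 19.5]
wrist wood px [458, 274, 83, 35, 978] c [ 618.1 -272.9] size [23.7 77.2] long deg 0.6 z10/50/90 [ 5.8 13.  14.7]
```

View pics/w3.png

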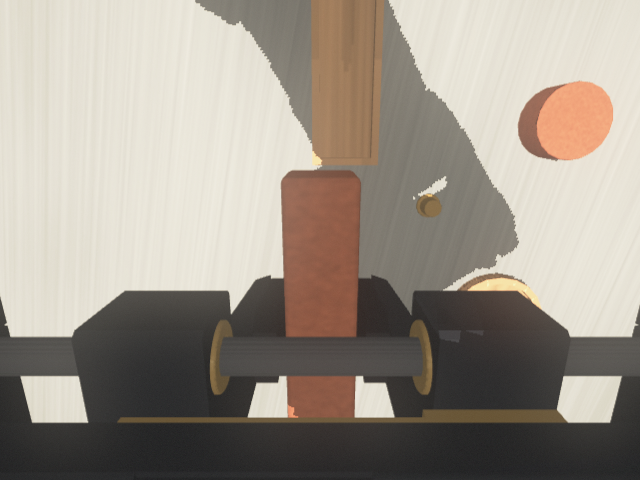

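The holder's near edge is at row 163 and it runs upward parallel to the held stone. The two views agree on its centre to 1 mm, at about (0.432, -0.124).

send_rows(
  rows=[
    [[1, -0.1, 3.8, 0, 0, 0, 0.2], [1, 0, 3.8, -2, 0, 0, 0], [1, 0, 3.8, -4, 0, 0, 0], [1, 0, 0, -4, 0, 0, 0], [1, 0, 0, -4, 0, 0, 0]],
  ],
)

```text
t: 4.17
position: [0.4324, -0.1341, 0.0536]
orientation: [3.14, 0.002, 1.781]
contact_force: [-0.1, -1.3, -1.7]
grip_width: 0.0278
finger_force: 25.0
```

send_rows(
  rows=[
    [[1, 0, 0, -1, 0, 0, 0], [1, 0, 0, 0, 0, 0, 0], [1, 0, 0, 0, 0, 0, 0]],
  ],
)

```text
t: 4.42
position: [0.4321, -0.1352, 0.0446]
orientation: [-3.141, -0.0, 1.779]
contact_force: [-0.1, 0.7, -0.9]
grip_width: 0.0276
finger_force: 25.0
```

send_rows(
  rows=[
    [[1, 0, 1.1, -1.2, 0, 0, 0], [1, 0, 0, -1.2, 0, 0, 0], [1, 0, 0, -0.4, 0, 0, 0], [1, 0, 0, 0, 0, 0, 0], [1, 0, 0, 0, 0, 0, 0]],
  ],
)

```text
t: 4.83
position: [0.4325, -0.1243, 0.0176]
orientation: [3.14, 0.001, 1.78]
contact_force: [0.5, 0.6, -2.0]
grip_width: 0.0279
finger_force: 25.0
```

send_rows(
  rows=[
    [[1, 0, 0, -0.2, 0, 0, 0], [1, 0, 0, 0, 0, 0, 0], [0.2, 0, 0, 0, 0, 0, 0], [0, 0, 0, 0, 0, 0, 0], [-0.3, 0, 0, 0, 0, 0, 0]],
  ],
)

```text
t: 5.25
position: [0.4319, -0.1237, 0.0149]
orientation: [3.141, 0.0, 1.78]
contact_force: [-0.2, -0.0, -0.5]
grip_width: 0.0458
finger_force: 0.0
```

send_rows(
  rows=[
    [[-1, 0, 0, 2, 0, 0, 0], [-1, 0, 0, 4, 0, 0, 0], [-1, 0, 0, 4, 0, 0, 0], [-1, 2, 0, 4, 0, 0, 0], [-1, 3, 0, 0, 0, 0, 0]],
  ],
)

```text
t: 5.67
position: [0.4824, -0.1246, 0.1592]
orientation: [3.133, 0.007, 1.78]
contact_force: [0.3, -0.9, 0.8]
grip_width: 0.079
finger_force: 0.0
```

send_rows(
  rows=[
    [[-1, 2.5, -3, 0, 0, 0, 0], [-1, 2.5, -3, 0, 0, 0, 0], [-1, 0, 0, 0, 0, 0, 0], [-1, 0, 0, 0, 0, 0, 0], [-1, 0, 0, 0, 0, 0, 0]],
  ],
)

```text
t: 6.08
position: [0.5299, -0.1831, 0.1515]
orientation: [-3.141, -0.001, 1.78]
contact_force: [0.0, -0.2, -0.2]
grip_width: 0.0881
finger_force: 0.0
```

Run:
```python
from h import *
wr("w4")
```

```text
[ 529.9 -183.1  151.5] [-1.799e+02 -1.000e-01  1.020e+02]
wrist red px [173, 35, 62, 166, 4815] c [ 433.6 -124.7] size [ 28.5 108.6] long deg 102.0 z10/50/90 [19.4 36.3 37.5]
wrist red px [402, 128, 87, 82, 4868] c [ 609.5 -123.6] size [50.6 59.4] long deg 138.5 z10/50/90 [29.4 30.9 31.9]
wrist wood px [158, 17, 94, 195, 15288] c [ 427.8 -122.8] size [ 62.2 140.2] long deg 101.8 z10/50/90 [ 7.3 18.  37.3]
wrist wood px [401, 128, 90, 83, 5844] c [ 619.6 -122.3] size [61.6 74.1] long deg 171.2 z10/50/90 [28.9 30.9 31.9]
wrist wood px [298, 240, 26, 27, 513] c [ 528.4 -212. ] size [21.1 23.1] long deg 133.5 z10/50/90 [ 4.4 17.4 19.4]
wrist wood px [355, 323, 66, 13, 591] c [ 610.2 -267.4] size [12.4 58.5] long deg 12.6 z10/50/90 [ 3.9 11.6 14.3]
wrist wood px [340, 376, 98, 39, 2931] c [ 628. -334.] size [54.4 92.5] long deg 12.2 z10/50/90 [ 6.3  7.6 14.2]
```

View pics/w4.png

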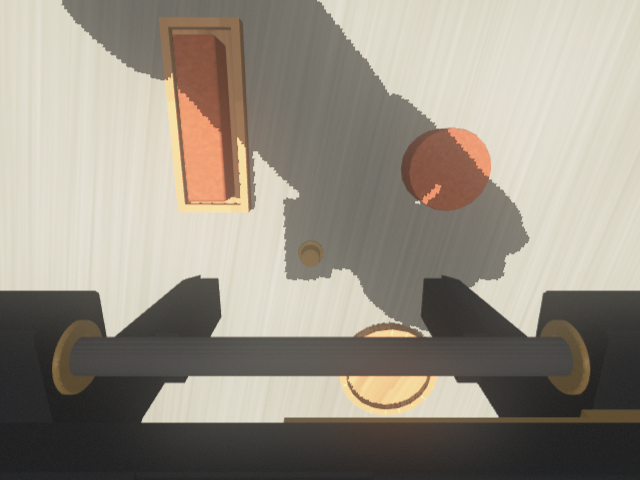

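The slip stone lies flat inside its holder, with its top at 36.4 mm. The round stone is at (446,168). I'll fit circles to it and to its holder.

```bash
cat >> h.py <<'E'
def circ(n,tag,x,y,rad,z0,z1,smin=60):
    img=cv2.imread(f"pics/{tag}.png");d=np.load(f"pics/{tag}.npy");W=world(n,d)
    S=cv2.cvtColor(img,cv2.COLOR_BGR2HSV)[...,1]
    m=(np.hypot(W[...,0]-x,W[...,1]-y)<rad+.012)&(W[...,2]>z0)&(W[...,2]<z1)&(S>smin)
    q=(W[m][:,:2]*1000).astype(np.float32);h=cv2.convexHull(q)[:,0].astype(float)
    from scipy.optimize import least_squares
    f=least_squares(lambda p:np.hypot(h[:,0]-p[0],h[:,1]-p[1])-p[2],[x*1e3,y*1e3,rad*1e3],loss="soft_l1").x
    print(tag,"circle",np.round(f,1),len(h),"z",np.round(np.median(W[m][:,2])*1000,1))
E
python3 - <<'E'
from h import *
circ("wrist","w4",.614,-.122,.03,.024,.04)
circ("wrist","w4",.62,-.308,.044,.009,.02)
circ("top","top1",.614,-.122,.03,.02,.045)
circ("top","top1",.62,-.308,.044,.007,.025)
E
```

```text
w4 circle [ 612.6 -120.    29.7] 47 z 31.3
w4 circle [ 618.9 -305.    44.5] 39 z 14.0
top1 circle [ 612.8 -119.1   29.5] 23 z 29.4
top1 circle [ 618.7 -303.8   44.1] 33 z 10.9
```

send_rows(
  rows=[
    [[-1, 2.7, 2.1, 0, 0, 0, 0], [-1, 2.8, 2.1, -2, 0, 0, 0], [-1, 2.8, 2.1, -3, 0, 0, 0], [-1, 0, 0, -3, 0, 0, 0], [-1, 0, 0, -2, 0, 0, 0]],
  ],
)

```text
t: 6.55
position: [0.6102, -0.1201, 0.0524]
orientation: [-3.14, -0.001, 1.783]
contact_force: [-0.6, -0.4, -0.3]
grip_width: 0.0879
finger_force: 0.0
```

send_rows(
  rows=[
    [[-1, 0, 0, 0, 0, 0, 0], [-1, 0, 0, 0, 0, 0, 0], [-1, 0, 0, 0, 0, 0, 0]],
  ],
)

```text
t: 6.8
position: [0.6112, -0.1227, 0.0568]
orientation: [3.139, 0.001, 1.78]
contact_force: [-0.0, -0.1, 0.1]
grip_width: 0.0878
finger_force: 0.0
```

send_rows(
  rows=[
    [[-1, 0.1, 0.3, -2, 0, 0, 0], [-1, 0, 0, -2, 0, 0, 0], [-1, 0, 0, -0.7, 0, 0, 0], [0, 0, 0, 0, 0, 0, 0], [0.5, 0, 0, 0, 0, 0, 0]],
  ],
)

```text
t: 7.22
position: [0.6123, -0.12, 0.0093]
orientation: [3.14, 0.001, 1.78]
contact_force: [-0.2, -0.4, 1.0]
grip_width: 0.077
finger_force: 0.0
```

send_rows(
  rows=[
    [[1, 0, 0, 0, 0, 0, 0], [1, 0, 0, 0, 0, 0, 0], [1, 0, 0, 0, 0, 0, 0], [1, 0, 0, 0, 0, 0, 0], [1, 0, 0, 0, 0, 0, 0]],
  ],
)

```text
t: 7.63
position: [0.6123, -0.1198, 0.009]
orientation: [3.14, 0.001, 1.781]
contact_force: [-1.6, 0.0, 6.4]
grip_width: 0.0595
finger_force: 25.0
```

send_rows(
  rows=[
    [[1, 0, 0, 2, 0, 0, 0], [1, 0, 0, 3, 0, 0, 0], [1, 0.2, -3, 2, 0, 0, 0], [1, 0.2, -3, 0, 0, 0, 0], [1, 0.2, -3, 0, 0, 0, 0]],
  ],
)

```text
t: 8.05
position: [0.6183, -0.2106, 0.0795]
orientation: [3.14, 0.002, 1.782]
contact_force: [0.1, -0.1, -2.1]
grip_width: 0.0594
finger_force: 25.0
```

send_rows(
  rows=[
    [[1, 0, -3, 0, 0, 0, 0], [1, 0, -3, 0, 0, 0, 0], [1, 0, -3, 0, 0, 0, 0], [1, 0, 0, 0, 0, 0, 0], [1, 0, 0, 0, 0, 0, 0]],
  ],
)

```text
t: 8.47
position: [0.6172, -0.3008, 0.0772]
orientation: [-3.141, -0.001, 1.778]
contact_force: [-0.1, 1.0, -1.9]
grip_width: 0.0595
finger_force: 25.0
```

send_rows(
  rows=[
    [[1, 0.1, -0.4, -3, 0, 0, 0], [1, 0, 0, -2, 0, 0, 0], [1, 0, 0, -1, 0, 0, 0], [1, 0, 0, 0, 0, 0, 0], [1, 0, 0, 0, 0, 0, 0]],
  ],
)

```text
t: 8.88
position: [0.6191, -0.3028, 0.0182]
orientation: [3.142, -0.0, 1.781]
contact_force: [-0.8, 0.1, -1.3]
grip_width: 0.0593
finger_force: 25.0
```

send_rows(
  rows=[
    [[1, 0, -0.1, -0.25, 0, 0, 0], [1, 0, 0, 0, 0, 0, 0], [0.3, 0, 0, 0, 0, 0, 0], [0, 0, 0, 0, 0, 0, 0], [-0.3, 0, 0, 0, 0, 0, 0]],
  ],
)

```text
t: 9.3
position: [0.6189, -0.3046, 0.0156]
orientation: [3.141, 0.0, 1.781]
contact_force: [-0.7, -0.6, -1.6]
grip_width: 0.0595
finger_force: 25.0
```

send_rows(
  rows=[
    [[-0.5, 0, 0, 0, 0, 0, 0], [-1, 0, 0, 2, 0, 0, 0], [-1, 0, 0, 3, 0, 0, 0], [-1, 0, 0, 4, 0, 0, 0], [-1, -2, 2, 4, 0, 0, 0]],
  ],
)

```text
t: 9.72
position: [0.6028, -0.2895, 0.1415]
orientation: [3.14, 0.002, 1.779]
contact_force: [-0.2, -0.6, 0.8]
grip_width: 0.0879
finger_force: 0.0
```

Run:
```python
from h import *
wr("w5")
circ("wrist","w5",.619,-.304,.03,.024,.05)
circ("wrist","w5",.619,-.304,.044,.009,.02)
```

```text
[ 602.8 -289.5  141.5] [1.799e+02 1.000e-01 1.019e+02]
wrist red px [82, 0, 65, 24, 1127] c [ 445.4 -175.4] size [ 8.1 27.7] long deg 16.8 z10/50/90 [13.2 27.5 36.7]
wrist red px [298, 212, 81, 83, 5030] c [ 619.7 -303.5] size [57.1 58.1] long deg 5.0 z10/50/90 [35.7 36.9 37.7]
wrist wood px [74, 0, 97, 47, 4243] c [ 438.4 -177.9] size [29.8 64.7] long deg 12.8 z10/50/90 [ 6.1 13.6 35.8]
wrist wood px [227, 86, 30, 32, 723] c [ 528.8 -212.2] size [18.6 21.5] long deg 66.6 z10/50/90 [ 4.3 17.7 19.4]
wrist wood px [279, 193, 113, 109, 9577] c [ 621.  -308.3] size [90.5 95.1] long deg 107.9 z10/50/90 [ 7.1 35.7 37.5]
w5 circle [ 619.5 -304.6   29.7] 46 z 36.9
w5 circle [ 618.8 -305.6   44.3] 60 z 13.9
```

The round stone is seated, with its top at 36.9 mm and 1 mm off centre. On to the bench stone.

send_rows(
  rows=[
    [[-1, -1.4, 2.2, 1, 0, 0, 0], [-1, -1.4, 3.2, 1, 0, 0, 0], [-1, -1.4, 3.2, 1, 0, 0, 0], [-1, -1.4, 3.2, 1, 0, 0, 0], [-1, -1.4, 3.2, 1, 0, 0, 0]],
  ],
)

```text
t: 10.18
position: [0.5309, -0.1362, 0.1901]
orientation: [3.141, 0.0, 1.78]
contact_force: [1.0, 0.2, 0.6]
grip_width: 0.088
finger_force: 0.0
```

send_rows(
  rows=[
    [[-1, -1.4, 3.2, 0, 0, 0, 0], [-1, -1.4, 3.2, 0, 0, 0, 0], [-1, -1.4, 3.2, 0, 0, 0, 0], [-1, -1.4, 3.2, 0, 0, 0, 0], [-1, -1.4, 3.2, 0, 0, 0, 0]],
  ],
)

```text
t: 10.6
position: [0.4609, 0.0238, 0.1898]
orientation: [3.141, 0.0, 1.78]
contact_force: [-0.3, -0.1, -0.3]
grip_width: 0.0882
finger_force: 0.0
```

send_rows(
  rows=[
    [[-1, -1, 3.2, 0, 0, 0, 4], [-1, -1, 2, 0, 0, 0, 0], [-1, 0, 0, 0, 0, 0, 0], [-1, 0, 0, 0, 0, 0, 0], [-1, 0, 0, 0, 0, 0, 0]],
  ],
)

```text
t: 11.02
position: [0.4422, 0.0739, 0.1896]
orientation: [3.141, 0.001, 1.85]
contact_force: [-0.1, -0.2, 0.2]
grip_width: 0.0879
finger_force: 0.0
```

Run:
```python
from h import *
wr("w6")
```

```text
[442.2  73.9 189.6] [180.   0. 106.]
wrist red px [569, 0, 71, 59, 1386] c [620.1 279.9] size [29.9 44.5] long deg 170.9 z10/50/90 [11.2 26.7 31.3]
wrist red px [303, 68, 64, 172, 5748] c [439.3 124.6] size [ 49.6 138.3] long deg 105.4 z10/50/90 [29.9 30.9 31.8]
wrist red px [243, 376, 31, 46, 216] c [ 441.6 -108.9] size [23.9 58.2] long deg 128.8 z10/50/90 [16.9 34.7 37. ]
wrist wood px [566, 0, 74, 63, 3481] c [629.8 279.8] size [32.9 65.3] long deg 172.9 z10/50/90 [ 9.1 30.2 31.8]
wrist wood px [303, 66, 64, 175, 9678] c [442.1 121.3] size [ 53.5 148.6] long deg 105.2 z10/50/90 [29.9 30.9 31.8]
wrist wood px [445, 124, 116, 183, 15761] c [605.9 110.3] size [ 88.3 174.4] long deg 104.2 z10/50/90 [ 6.2  7.4 14. ]
wrist wood px [231, 323, 57, 13, 622] c [417.8 -60.5] size [12.7 55.4] long deg 12.3 z10/50/90 [ 4.7 12.6 14.4]
wrist wood px [230, 376, 56, 46, 2519] c [ 432.2 -130. ] size [56.1 83.8] long deg 102.0 z10/50/90 [ 6.8 35.6 37.4]
```

View pics/w6.png

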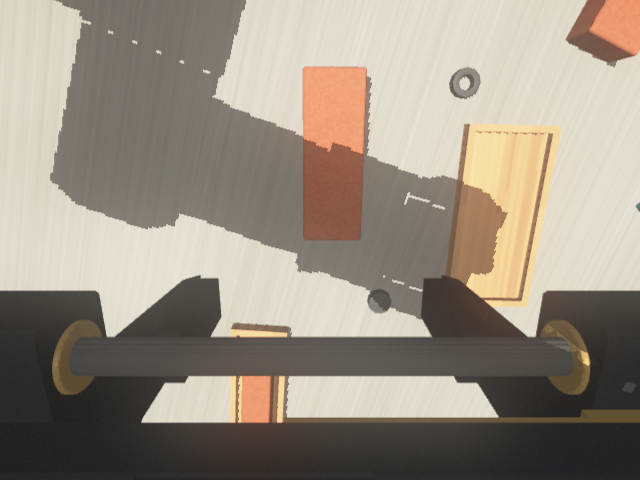

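The bench stone is at (334,153) and its holder at (500,213). I'll refine the holder from its rim-height points.

```bash
cat >> h.py <<'E'
def rim(tag,x,y,rad,n="wrist",z0=.0115,z1=.016):
    img=cv2.imread(f"pics/{tag}.png");d=np.load(f"pics/{tag}.npy");W=world(n,d);S=cv2.cvtColor(img,cv2.COLOR_BGR2HSV)[...,1]
    m=(np.hypot(W[...,0]-x,W[...,1]-y)<rad)&(W[...,2]>z0)&(W[...,2]<z1)&(S>60)
    q=W[m][:,:2]*1000
    a0=cv2.minAreaRect(q.astype(np.float32))
    c,s,a=a0
    t=np.radians(a);R=np.array([[np.cos(t),np.sin(t)],[-np.sin(t),np.cos(t)]]);p=q@R.T
    lo,hi=np.percentile(p,.5,0),np.percentile(p,99.5,0)
    print(tag,"rect",np.round(c,1),np.round(s,1),round(a,1),"robust c",np.round((lo+hi)/2@R,1),"size",np.round(hi-lo,1))
E
python3 - <<'E'
from h import *
rim("w6",.604,.113,.1); rim("top1",.604,.113,.1,"top",.009,.02)
E
```

```text
w6 rect [601.4 112. ] [ 79.4 168.2] 14.4 robust c [601.2 112.3] size [ 78.7 166.9]
top1 rect [601.1 113.3] [ 79.8 167.8] 14.2 robust c [601.7 113.4] size [ 78.  167.1]
```

send_rows(
  rows=[
    [[-1, -0.1, 1.7, -2.5, 0, 0, -0.6], [-1, -0.1, 1.7, -3.5, 0, 0, 0], [-1, -0.1, 1.7, -3.5, 0, 0, 0], [-1, 0, 0, -3.5, 0, 0, 0], [-1, 0, 0, 0, 0, 0, 0]],
  ],
)

```text
t: 11.48
position: [0.436, 0.1249, 0.0544]
orientation: [-3.132, -0.002, 1.839]
contact_force: [-0.8, 0.6, -1.0]
grip_width: 0.0881
finger_force: 0.0
```

send_rows(
  rows=[
    [[-1, 0, 0, 0, 0, 0, 0], [-1, 0, 0, 0, 0, 0, 0], [-1, 0, 0, 0, 0, 0, 0]],
  ],
  grip_force=40,
)

```text
t: 11.73
position: [0.4402, 0.1248, 0.0613]
orientation: [3.138, 0.001, 1.839]
contact_force: [0.0, -0.8, 0.4]
grip_width: 0.088
finger_force: 0.0
```

send_rows(
  rows=[
    [[-1, -0.1, 0, -2.5, 0, 0, 0], [-1, 0, 0, -2, 0, 0, 0], [-0.5, 0, 0, -0.6, 0, 0, 0], [0, 0, 0, 0, 0, 0, 0], [0.5, 0, 0, 0, 0, 0, 0]],
  ],
)

```text
t: 12.15
position: [0.4386, 0.1253, 0.0096]
orientation: [3.14, 0.0, 1.84]
contact_force: [0.3, 0.0, -0.4]
grip_width: 0.0703
finger_force: 0.0
```

send_rows(
  rows=[
    [[1, 0, 0, 0, 0, 0, 0], [1, 0, 0, 0, 0, 0, 0], [1, 0, 0, 0, 0, 0, 0], [1, 0, 0, 0, 0, 0, 0], [1, 0, 0, 0, 0, 0, 0]],
  ],
)

```text
t: 12.57
position: [0.4382, 0.1255, 0.0091]
orientation: [3.14, 0.0, 1.84]
contact_force: [-0.8, 0.2, 6.5]
grip_width: 0.0494
finger_force: 40.0
```

send_rows(
  rows=[
    [[1, 0, 0, 1.5, 0, 0, 0], [1, 0, 0, 2.5, 0, 0, 0], [1, 1, -0.2, 3, 0, 0, -1.1], [1, 3, -0.2, 0, 0, 0, 0], [1, 3, -0.2, 0, 0, 0, 0]],
  ],
)

```text
t: 12.98
position: [0.5089, 0.1195, 0.0802]
orientation: [3.139, 0.001, 1.821]
contact_force: [0.1, 0.2, -4.3]
grip_width: 0.0496
finger_force: 40.0
```

send_rows(
  rows=[
    [[1, 3, -0.2, 0, 0, 0, 0], [1, 3, -0.2, 0, 0, 0, 0], [1, 3, -0.2, 0, 0, 0, 0], [1, 0, 0, 0, 0, 0, 0], [1, 0, 0, 0, 0, 0, 0]],
  ],
)

```text
t: 13.4
position: [0.5979, 0.1132, 0.0773]
orientation: [-3.14, -0.0, 1.82]
contact_force: [0.2, -0.2, -3.2]
grip_width: 0.0495
finger_force: 40.0
```

send_rows(
  rows=[
    [[1, 0.3, 0, -3, 0, 0, 0], [1, 0, 0, -2, 0, 0, 0], [1, 0, 0, -0.8, 0, 0, 0], [1, 0, 0, 0, 0, 0, 0], [1, 0, 0, 0, 0, 0, 0]],
  ],
)

```text
t: 13.82
position: [0.6005, 0.1136, 0.0209]
orientation: [-3.142, -0.0, 1.821]
contact_force: [-0.0, -1.2, -3.9]
grip_width: 0.0495
finger_force: 40.0
```

send_rows(
  rows=[
    [[1, 0, 0, -0.4, 0, 0, 0], [1, 0, 0, -0.1, 0, 0, 0], [1, 0, 0, 0, 0, 0, 0], [0.2, 0, 0, 0, 0, 0, 0], [-0.2, 0, 0, 0, 0, 0, 0]],
  ],
)

```text
t: 14.23
position: [0.6012, 0.1135, 0.016]
orientation: [3.14, 0.0, 1.821]
contact_force: [-0.1, 0.1, 1.2]
grip_width: 0.0525
finger_force: 0.0
```

send_rows(
  rows=[
    [[-0.5, 0, 0, 0, 0, 0, 0], [-1, 0, 0, 1.5, 0, 0, 0], [-1, 0, 0, 3, 0, 0, 0], [-1, 0, 0, 4, 0, 0, 0], [-1, 0, 2, 4, 0, 0, -5]],
  ],
)

```text
t: 14.65
position: [0.601, 0.1301, 0.1397]
orientation: [3.141, 0.001, 1.731]
contact_force: [0.5, 0.2, -0.2]
grip_width: 0.084
finger_force: 0.0
```

send_rows(
  rows=[
    [[-1, 0, 3, 2, 0, 0, -5], [-1, 0.5, 3, 0, 0, 0, -5], [-1, 0.5, 2, 0, 0, 0, -5], [-1, 0, 0, 0, 0, 0, 0], [-1, 0, 0, 0, 0, 0, 0]],
  ],
)

```text
t: 15.07
position: [0.6107, 0.2125, 0.1577]
orientation: [3.141, 0.0, 1.475]
contact_force: [-0.3, -0.1, -0.6]
grip_width: 0.088
finger_force: 0.0
```

Run:
```python
from h import *
wr("w7")
```

```text
[610.7 212.5 157.7] [180.    0.   84.5]
wrist red px [296, 56, 64, 101, 248] c [637.4 288.8] size [35.2 79.2] long deg 50.8 z10/50/90 [29.1 30.3 31.4]
wrist red px [263, 252, 89, 84, 4688] c [593.5 146.9] size [49.7 71.8] long deg 104.3 z10/50/90 [27.6 36.7 37.6]
wrist red px [304, 376, 70, 28, 191] c [613.9  71.3] size [26.5 62.3] long deg 168.8 z10/50/90 [25.7 36.2 37.2]
wrist wood px [12, 26, 149, 159, 14346] c [438.4 315.8] size [83.5 99. ] long deg 99.1 z10/50/90 [ 5.8  7.2 14. ]
wrist wood px [295, 52, 65, 106, 6423] c [624.3 299.5] size [49.1 71.4] long deg 82.2 z10/50/90 [29.9 30.9 31.8]
wrist wood px [243, 229, 127, 107, 8924] c [591.8 140.6] size [ 83.  110.1] long deg 104.4 z10/50/90 [ 7.  30.1 37.3]
wrist wood px [293, 376, 97, 41, 2954] c [614.6  52.8] size [78.  84.1] long deg 12.4 z10/50/90 [12.9 36.5 37.5]
```

View pics/w7.png

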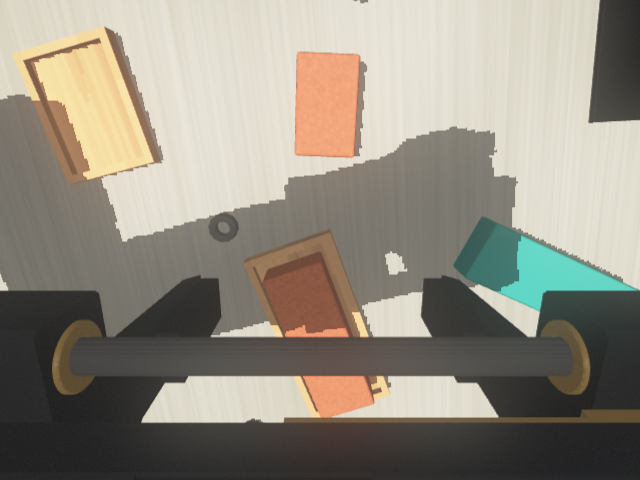

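The bench stone sits flat in its holder, with its top at 36.7 mm. The dressing stone is at (328,104) and its holder at (88,105).

Run:
```python
from h import *
rim("w7",.625,.3,.06,z0=.0285,z1=.034); rim("top1",.625,.3,.06,"top",.024,.04)
rim("w7",.443,.317,.08); rim("top1",.443,.317,.08,"top",.009,.02)
rim("w7",.601,.112,.1,z0=.034,z1=.04)
```

```text
w7 rect [623.8 299.5] [69.7 44. ] 82.1 robust c [623.8 299.5] size [68.5 43.3]
top1 rect [624.7 301. ] [70.4 44.5] 82.0 robust c [624.4 300.7] size [69.  43.8]
w7 rect [443.1 316.2] [73.9 98.3] 8.9 robust c [442.9 316.1] size [72.8 97.7]
top1 rect [443.9 317.7] [72.4 98.9] 8.5 robust c [443.8 317.6] size [71.8 98. ]
w7 rect [601.6 112.3] [ 50.2 141.2] 14.3 robust c [601.7 113.1] size [ 49.2 138.3]
```

send_rows(
  rows=[
    [[-1, 0.5, 2.9, -1.5, 0, 0, -2.4], [-1, 0.4, 2.9, -3, 0, 0, 0], [-1, 0.4, 2.9, -3, 0, 0, 0], [-1, 0, 0, -2.5, 0, 0, 0], [-1, 0, 0, 0, 0, 0, 0]],
  ],
)

```text
t: 15.53
position: [0.6211, 0.2977, 0.052]
orientation: [-3.133, 0.004, 1.432]
contact_force: [-0.7, -0.2, -0.9]
grip_width: 0.088
finger_force: 0.0
```

send_rows(
  rows=[
    [[-1, 0, 0, 0, 0, 0, 0], [-1, 0, 0, 0, 0, 0, 0], [-1, 0, 0, 0, 0, 0, 0]],
  ],
  grip_force=30,
)

```text
t: 15.78
position: [0.625, 0.2977, 0.0606]
orientation: [3.138, -0.001, 1.428]
contact_force: [0.4, -1.0, 0.7]
grip_width: 0.0881
finger_force: 0.0
```

send_rows(
  rows=[
    [[-1, -0.1, 0.2, -2.5, 0, 0, 0], [-1, 0, 0, -2, 0, 0, 0], [-0.5, 0, 0, -0.5, 0, 0, 0], [0, 0, 0, 0, 0, 0, 0], [0.5, 0, 0, 0, 0, 0, 0]],
  ],
)

```text
t: 16.2
position: [0.6236, 0.3005, 0.0098]
orientation: [3.139, -0.001, 1.429]
contact_force: [0.2, 0.8, 0.4]
grip_width: 0.0705
finger_force: 0.0
```

send_rows(
  rows=[
    [[1, 0, 0, 0, 0, 0, 0], [1, 0, 0, 0, 0, 0, 0], [1, 0, 0, 0, 0, 0, 0], [1, 0, 0, 0, 0, 0, 0], [1, 0, 0, 0, 0, 0, 0]],
  ],
)

```text
t: 16.62
position: [0.623, 0.3008, 0.0086]
orientation: [3.141, -0.0, 1.43]
contact_force: [-1.6, 0.1, 4.1]
grip_width: 0.0437
finger_force: 30.0
```

send_rows(
  rows=[
    [[1, 0, 0, 1.5, 0, 0, 0], [1, 0, 0, 2.5, 0, 0, 0], [1, -1, 0.2, 3, 0, 0, 2.9], [1, -3, 0.3, 0, 0, 0, 3.5], [1, -3, 0.3, 0, 0, 0, 3.5]],
  ],
)

```text
t: 17.03
position: [0.553, 0.3088, 0.0805]
orientation: [3.138, -0.001, 1.604]
contact_force: [-0.9, 0.6, -2.3]
grip_width: 0.044
finger_force: 30.0
```

send_rows(
  rows=[
    [[1, -3, 0.3, 0, 0, 0, 3.5], [1, -3, 0.3, 0, 0, 0, 3.5], [1, -3, 0.2, 0, 0, 0, 0], [1, -2, 0, 0, 0, 0, 0], [1, 0, 0, 0, 0, 0, 0]],
  ],
)

```text
t: 17.45
position: [0.4393, 0.3171, 0.0787]
orientation: [-3.139, 0.0, 1.727]
contact_force: [-0.3, -0.6, -2.9]
grip_width: 0.044
finger_force: 30.0
```

send_rows(
  rows=[
    [[1, 0, 0, 0, 0, 0, 0], [1, 0, 0, 0, 0, 0, 0]],
  ],
)

```text
t: 17.62
position: [0.4438, 0.3168, 0.0787]
orientation: [3.14, -0.0, 1.724]
contact_force: [0.1, 0.2, -0.7]
grip_width: 0.0433
finger_force: 30.0
```

send_rows(
  rows=[
    [[1, -0.1, 0.05, -3, 0, 0, 0], [1, 0, 0, -2, 0, 0, 0], [1, 0, 0, -0.8, 0, 0, 0], [1, 0, 0, 0, 0, 0, 0], [1, 0, 0, 0, 0, 0, 0]],
  ],
)

```text
t: 18.03
position: [0.4426, 0.3172, 0.0204]
orientation: [3.141, -0.0, 1.724]
contact_force: [-0.1, -0.6, -1.6]
grip_width: 0.0439
finger_force: 30.0
```

Lower the last 5 mm, release, rise and back away so that the top camera sees everything.

send_rows(
  rows=[
    [[1, 0, 0, -0.4, 0, 0, 0], [1, 0, 0, -0.1, 0, 0, 0], [1, 0, 0, 0, 0, 0, 0], [0.3, 0, 0, 0, 0, 0, 0], [0, 0, 0, 0, 0, 0, 0]],
  ],
)

```text
t: 18.45
position: [0.4419, 0.3173, 0.0153]
orientation: [3.141, -0.0, 1.725]
contact_force: [1.3, -0.5, -2.4]
grip_width: 0.044
finger_force: 30.0
```

send_rows(
  rows=[
    [[-0.5, 0, 0, 0, 0, 0, 0], [-0.5, 0, 0, 0.5, 0, 0, 0], [-1, 0, 0, 3, 0, 0, 0], [-1, 0, 0, 4, 0, 0, 0], [-1, 0, -2, 4, 0, 0, 0]],
  ],
)

```text
t: 18.87
position: [0.4414, 0.2999, 0.1293]
orientation: [3.141, -0.001, 1.727]
contact_force: [1.1, -0.3, -0.3]
grip_width: 0.0751
finger_force: 0.0
```

send_rows(
  rows=[
    [[-1, -1, -3, 3, 0, 0, 0], [-1, -1, -3, 0, 0, 0, 0], [-1, 0, -3, 0, 0, 0, 0], [-1, 0, 0, 0, 0, 0, 0], [-1, 0, 0, 0, 0, 0, 0]],
  ],
)

```text
t: 19.28
position: [0.4224, 0.2092, 0.1567]
orientation: [3.14, -0.0, 1.722]
contact_force: [0.4, -0.7, -0.5]
grip_width: 0.0881
finger_force: 0.0
```

Run:
```python
from h import *
from bench import camera
wr("w8")
rim("w8",.443,.317,.08,z0=.034,z1=.04);rim("w8",.443,.317,.08)
p,d=camera("scene");cv2.imwrite("pics/scene2.png",cv2.cvtColor(p,cv2.COLOR_RGB2BGR))
```

```text
[422.4 209.2 156.7] [179.9  -0.   98.7]
wrist red px [398, 25, 9, 84, 120] c [462.2 330.2] size [ 5.6 49.5] long deg 106.3 z10/50/90 [34.1 36.3 37.4]
wrist red px [339, 32, 63, 104, 293] c [429.7 303.6] size [36.  77.8] long deg 132.4 z10/50/90 [ 8.1 35.1 36.7]
wrist red px [471, 279, 74, 36, 1089] c [585.2 172.6] size [17.9 48.4] long deg 14.0 z10/50/90 [15.2 28.4 37. ]
wrist red px [470, 383, 25, 34, 428] c [591.3  73.8] size [11.4 33.6] long deg 104.8 z10/50/90 [15.7 26.9 36.4]
wrist wood px [320, 13, 102, 143, 13621] c [444.9 316.4] size [75.8 99.2] long deg 98.7 z10/50/90 [ 7.1 35.5 37.6]
wrist wood px [450, 259, 99, 77, 4294] c [588.3 186.3] size [57.2 80.1] long deg 153.4 z10/50/90 [ 7.  19.4 37.4]
wrist wood px [451, 376, 48, 41, 1259] c [588.6  61.9] size [29.5 54.9] long deg 105.1 z10/50/90 [ 6.7 14.3 36.9]
w8 rect [442.6 317.2] [44.2 70.2] 9.1 robust c [442.3 317.2] size [43.3 69. ]
w8 rect [443.  316.9] [72. 98.] 8.9 robust c [442.9 316.7] size [71.6 97.5]
```

View pics/scene2.png

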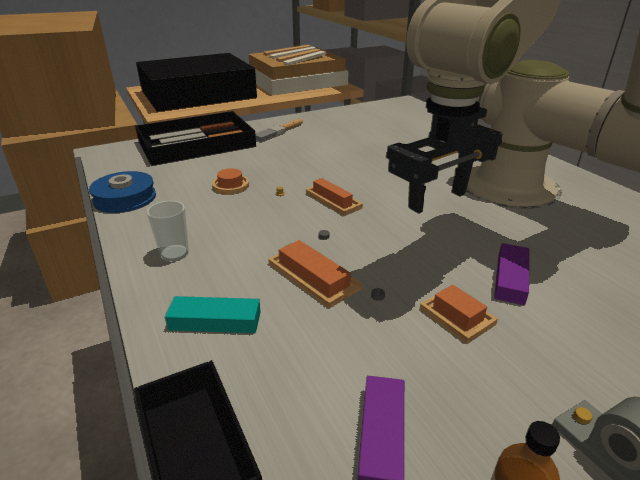

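The scene view shows all four stones seated flat: round (230,180), slip (333,194), bench (314,268) and dressing (460,308). The glass is standing at (168,230) and the look-alikes haven't moved.

```bash
python3 -c "
from bench import close_job
print(close_job())"
```

```text
the job is handed in; nothing more can be done
None
```

All four whetstones lie flat and right side up in their matching holders, the glass is still standing, and the job was handed in at about 19 s of the 99 s allowed.

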